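# Reseal the filler tub

## Task

The lid of the wood filler tub has come up along part of its rim. Press down round the rim with a fingertip, section by section, until every one of the six sections has clicked fully home, so that the filler does not dry out. Only press, without leaning hard on it: do not lift, tip or push away the tub, leave the things round it alone, and finish with the hand clear.

Things in the scene. Friction and masses are not known exactly. Their poses are not given: they have to be found in the camera images.
- tub: round white plastic tub of wood filler, about 1.6 kg, loose on a sheet of card 3 mm thick. 159 mm across, 107 mm high with its 165 mm lid home; wire carrying handle folded down one side. Origin: centre of the underside; z up; its x axis points to lid section 1 and to the handle's side. The lid's middle (radius 50 mm, top 104 mm up) is fixed; the rest is six 60 degree sections, numbered anticlockwise from above
- section1 (a joint): snap of lid section 1 (centred 0 degrees anticlockwise from the tub's x axis), rad: rests at about 0.03 standing proud, at 0.27 clicked home, never between. It bends down about a line 46 mm from the tub's axis as its rim is pressed; the rim resists with up to about 10 N over the first half of the way, then lets go and drops home onto a hard stop and stays
- section1_rim (a point): middle of the top of section 1's raised rim (rim 69 to 82 mm from the tub's axis), where a finger presses: 76 mm from the axis and 107 mm above the tub's underside when home, about 73 and 114 mm when standing proud
- section2 (a joint): snap of lid section 2 (centred 60 degrees anticlockwise from the tub's x axis), rad: rests at about 0.03 standing proud, at 0.27 clicked home, never between. It bends down about a line 46 mm from the tub's axis as its rim is pressed; the rim resists with up to about 10 N over the first half of the way, then lets go and drops home onto a hard stop and stays
- section2_rim (a point): middle of the top of section 2's raised rim (rim 69 to 82 mm from the tub's axis), where a finger presses: 76 mm from the axis and 107 mm above the tub's underside when home, about 73 and 114 mm when standing proud
- section3 (a joint): snap of lid section 3 (centred 120 degrees anticlockwise from the tub's x axis), rad: rests at about 0.03 standing proud, at 0.27 clicked home, never between. It bends down about a line 46 mm from the tub's axis as its rim is pressed; the rim resists with up to about 10 N over the first half of the way, then lets go and drops home onto a hard stop and stays
- section3_rim (a point): middle of the top of section 3's raised rim (rim 69 to 82 mm from the tub's axis), where a finger presses: 76 mm from the axis and 107 mm above the tub's underside when home, about 73 and 114 mm when standing proud
- section4 (a joint): snap of lid section 4 (centred 180 degrees anticlockwise from the tub's x axis), rad: rests at about 0.03 standing proud, at 0.27 clicked home, never between. It bends down about a line 46 mm from the tub's axis as its rim is pressed; the rim resists with up to about 10 N over the first half of the way, then lets go and drops home onto a hard stop and stays
- section4_rim (a point): middle of the top of section 4's raised rim (rim 69 to 82 mm from the tub's axis), where a finger presses: 76 mm from the axis and 107 mm above the tub's underside when home, about 73 and 114 mm when standing proud
- section5 (a joint): snap of lid section 5 (centred 240 degrees anticlockwise from the tub's x axis), rad: rests at about 0.03 standing proud, at 0.27 clicked home, never between. It bends down about a line 46 mm from the tub's axis as its rim is pressed; the rim resists with up to about 10 N over the first half of the way, then lets go and drops home onto a hard stop and stays
- section5_rim (a point): middle of the top of section 5's raised rim (rim 69 to 82 mm from the tub's axis), where a finger presses: 76 mm from the axis and 107 mm above the tub's underside when home, about 73 and 114 mm when standing proud
- section6 (a joint): snap of lid section 6 (centred 300 degrees anticlockwise from the tub's x axis), rad: rests at about 0.03 standing proud, at 0.27 clicked home, never between. It bends down about a line 46 mm from the tub's axis as its rim is pressed; the rim resists with up to about 10 N over the first half of the way, then lets go and drops home onto a hard stop and stays
- section6_rim (a point): middle of the top of section 6's raised rim (rim 69 to 82 mm from the tub's axis), where a finger presses: 76 mm from the axis and 107 mm above the tub's underside when home, about 73 and 114 mm when standing proud
- walnut_strip: dark walnut offcut, 50 x 160 x 25 mm, loose on the card left of the tub; origin at the centre of its underside
- sanding_block: cork sanding block, 65 x 112 x 32 mm, loose on the card right of the tub; origin at the centre of its underside
- short_block: short block of wood, 40 x 60 x 32 mm, loose on the card at its near left; origin at the centre of its underside
- tape_measure: tape measure on its side, 67 x 80 x 35 mm, loose on the card at its near right; origin at the centre of its underside
- pencil: flat carpenter's pencil, 14 x 170 x 8 mm, loose on the card between tub and robot; origin at the centre of its underside

How it is judged:
At the end, for the whole second after the job is handed in: all six lid sections are home (each joint above 0.245 of 0.27 rad), and the tub stands upright (within 0.03 rad), at rest, within 30 mm of where it stood (value of joint each of section1, section2, section3, section4, section5, section6 above 0.245 rad and angle between tub's own z axis and vertical below 0.03 rad and distance of tub from where it was at the start of the episode below 0.03 m and linear speed of tub below 0.01 m/s); the robot touches nothing.
It fails at once if the tub is lifted (its underside rises more than 10 mm) or tipped by more than 0.12 rad (height (world z) of tub above 0.013 m or angle between tub's own z axis and vertical above 0.12 rad).
It fails at once if the tub is pushed more than 40 mm from where it stood (distance of tub from where it was at the start of the episode above 0.04 m).
It fails at once if the tub or its lid is pressed with more than 60 N (contact force between any of the fingers, the arm and tub above 60 N).
It fails at once if one of the things on the card round the tub is moved more than 20 mm (distance of any of walnut_strip, sanding_block, short_block, tape_measure, pencil from where it was at the start of the episode above 0.02 m).
It also fails if it takes over 42 s, if anything falls off the work surface, if the arm or the gripper's body presses on something with over 40 N, if the wrist force passes 120 N, or if a joint passes its speed limit or range.

## Robot

A 6-joint arm with a two-finger parallel gripper is mounted at the origin on a cart in front of the work surface, level with it; the furniture and walls round the work are solid. World frame = base frame: x ahead of the robot, y to its left, z up, the work surface at z = 0. Lengths are in m, angles in rad, forces in N, time in s.
With the tool pointing down it reaches from about 0.25 to 0.775 m from the base axis. Payload 4 kg.
Tool frame: the origin (TCP) lies on the centre line of the jaws, within the pads' length; the fingertips stand 17 mm ahead of it and the grasp point (between the pads) lies 2 mm behind it; z points along the fingers, y is the line along which they close (so a half turn about z gives the same grasp; the last joint's range is limited). The gripper opens to 94 mm and grips with 3 to 60 N. Pads are 16 mm wide; open, the fingers measure 119 mm over their backs; the gripper's body (75 mm by 177 mm) begins 78 mm behind the grasp point.
Start: joints at [1.189, 0.087, 1.371, -0, 1.684, -0.103], TCP at [0.151, 0.529, 0.223] pointing down, gripper open.
Joint ranges: [-3.1, 3.1], [-0.76, 2.03], [0.27, 2.55], [-1.08, 4.22], [0.17, 2.65], [-2.57, 2.57]. Speed limits (rad/s): [2.79, 2.79, 3.14, 3.14, 3.14, 3.14].

## Interface

Orientations are given as [roll, pitch, yaw] about the fixed x, y, z axes, in that order (R = Rz(yaw) Ry(pitch) Rx(roll)).
In Python, from bench import robot gives the robot as it stands.
- The arm moves only by the tool servo_tool, never from a script. Its argument "plan" is a list of rows, each a list of 7 numbers: the shift along the tool's x, y, z normalised to -1 to 1, where 1 is 0.1 m, then the turn, a rotation vector about the tool's x, y, z normalised to -1 to 1, where 1 is pi/2 rad, then the finger opening in mm, from 0 to 94. In form: [[x, y, z, ax, ay, az, gripper], ...]. A call has 1 to 12 rows; each row is the pose to reach, as a shift and turn from the pose commanded when the call began, along the tool's axes at that moment; what a row does not reach only later rows make up. A row lasts 1/12 s, in which the tool goes at most 41.7 mm and 7.16 degrees, less where a joint would pass 70% of its speed; a pose out of reach is approached as far as the arm can. A call with a number of a shift or a turn outside -1 to 1 is refused whole. A call with a gripper value outside its range is refused whole. The fingers move at their own pace and stop on an object; the grip force is fixed at half the most. Time passes only in rows, so rows that repeat a pose let the fingers close. It gives the time, the measured TCP pose, the force, the opening and the grip force at its end, in the units of the state.
- robot.get_obs(): the state, without advancing time (a new reading comes with each control period).
- robot.snapshot(name): name is "scene" or "top" or "wrist"; returns the picture (480x640x3 uint8, red, green, blue); there is no depth.
- robot.camera_params(name): a dict with "camera_matrix" (3x3 intrinsics, pixels), "rvec" (rotation vector, rad) and "tvec" (3), from world to camera coordinates, as OpenCV has them; the wrist camera has in their place "tool_from_camera" (4x4, takes a point from camera to tool coordinates, whose origin is the TCP and whose axes are the flange's). Camera axes: x right, y down, z forward; pixel columns grow to the right and rows downward; lengths in m; the calibration is good to about 2 mm. The wrist camera is an equidistant fisheye: a pixel r from the principal point sees the ray r / f radians off the axis. A picture is of the moment at which its call begins: read the wrist's pose just before it. camera_params takes no time and is no camera call.
- robot.close_job(): hands the job in; it is judged then, once.
Trained networks look in the newest picture that a camera, given by its name, has taken for a name from the list of things; names that differ only in an ending like _2 or _b are one class to them, and where a whole thing is asked for, a point or a joint stands for the part that bears it (a point fixed in the world has none). Each returns a list of dicts, best first, with "conf" (0 to 1); they miss things now and then, are a little off and sometimes report something else, mostly with a low value. They report only what shows in the picture. A call takes as long as a camera call.
- robot.find_in(thing, camera): "extent" ([centre column, centre row, width, height] in pixels, round what is visible of it).
The state is a dict: "time": time; "joint_positions": joint angles; "qvel": joint speeds; "joint_torque": joint torques, N m; "tool_pos": TCP position; "ee_rot": TCP orientation; "wrist_force": force on the tool from outside, world axes, zero at the start; "wrist_torque": the same for the moment, N m; "width": finger opening in m; "finger_force": force on a finger pad.
Only numpy, scipy, OpenCV 4.12 (cv2) and the standard library are available. Lean on these libraries where they do the work, as an engineer would, in place of code of your own. Each camera call takes 0.05 s, during which the arm holds its last target. There are 200 camera calls.

## Working session

There is one attempt and no reset: what is moved stays moved. The work goes in short steps, Python scripts to look and compute and a tool call to move; the robot and the scene stay as the last step left them, time stands still between calls to the robot, and variables do not carry over. Pictures are saved under pics/ and viewed, at most 10 in all, crops included, and the job is handed in when it is done.

Besides the shell and the picture viewer there is one more tool, called as a command line: name --pt "numbers of a row" for each row, then --argument value for the rest. servo_tool: Moves the arm, as the interface text tells. Scaled input: -1 to 1 covers 0.1 m each way for a shift and pi/2 rad each way for a turn. Its arguments: {"type":"object","properties":{"plan":{"type":"array","items":{"type":"array","items":{"type":"number"}}}},"required":["plan"]}

```bash
mkdir -p pics
python3 - <<'E'
from bench import robot
import cv2
o=robot.get_obs(); print({k:o[k] for k in('time','tool_pos','ee_rot','wrist_force','width')})
for c in('top','scene'):
    p=robot.snapshot(c); cv2.imwrite(f'pics/{c}0.png',p[:,:,::-1]); print(c,robot.camera_params(c))
    for t in('tub','section1','section1_rim'): print(t,robot.find_in(t,c)[:7])
E
```

```text
{'time': 0.0, 'tool_pos': array([0.15117502, 0.52829296, 0.22130942]), 'ee_rot': array([-3.13940558e+00, -2.19432378e-04,  2.86281593e+00]), 'wrist_force': array([ 0.41659593, -0.33291744,  0.23095353]), 'width': 0.09424717807487723}
top {'camera_matrix': array([[586.80956383,   0.        , 324.98100648],
       [  0.        , 586.80956383, 242.05046156],
       [  0.        ,   0.        ,   1.        ]]), 'rvec': array([ 2.15364046, -2.15332673,  0.07767851]), 'tvec': array([-0.13911684,  0.52993491,  1.04334878])}
tub [{'extent': [371.3, 241.2, 103.0, 100.6], 'conf': 0.95}]
section1 [{'extent': [394.3, 271.8, 41.6, 36.0], 'conf': 0.98}, {'extent': [392.7, 205.8, 49.0, 33.6], 'conf': 0.8}, {'extent': [333.0, 241.8, 23.4, 46.8], 'conf': 0.78}, {'extent': [410.0, 237.8, 26.3, 42.1], 'conf': 0.74}, {'extent': [352.8, 271.4, 48.0, 34.4], 'conf': 0.72}, {'extent': [349.6, 208.5, 40.7, 32.8], 'conf': 0.55}]
section1_rim [{'extent': [389.6, 207.1, 42.8, 29.2], 'conf': 0.6}]
scene {'camera_matrix': array([[486.80664165,   0.        , 326.0408057 ],
       [  0.        , 486.80664165, 236.18393579],
       [  0.        ,   0.        ,   1.        ]]), 'rvec': array([ 1.40364281, -2.28284159,  0.78270998]), 'tvec': array([0.1036582 , 0.46142596, 0.63332855])}
tub [{'extent': [358.1, 220.3, 85.8, 95.6], 'conf': 0.82}]
section1 [{'extent': [331.4, 192.5, 28.9, 31.8], 'conf': 0.98}, {'extent': [358.1, 182.3, 45.9, 19.8], 'conf': 0.9}, {'extent': [331.0, 226.7, 29.3, 37.2], 'conf': 0.81}, {'extent': [390.5, 195.5, 32.3, 28.0], 'conf': 0.81}, {'extent': [392.3, 222.6, 27.6, 37.9], 'conf': 0.79}, {'extent': [362.4, 238.1, 45.6, 21.1], 'conf': 0.58}]
section1_rim [{'extent': [359.3, 182.7, 42.6, 15.7], 'conf': 0.69}]
```

Run:
```python
import cv2
i=cv2.imread('pics/top0.png'); cv2.imwrite('pics/top0c.png',cv2.resize(i[150:335,250:497],None,fx=3.2,fy=3.2,interpolation=cv2.INTER_CUBIC))
```

```text
(no output)
```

View pics/top0c.png

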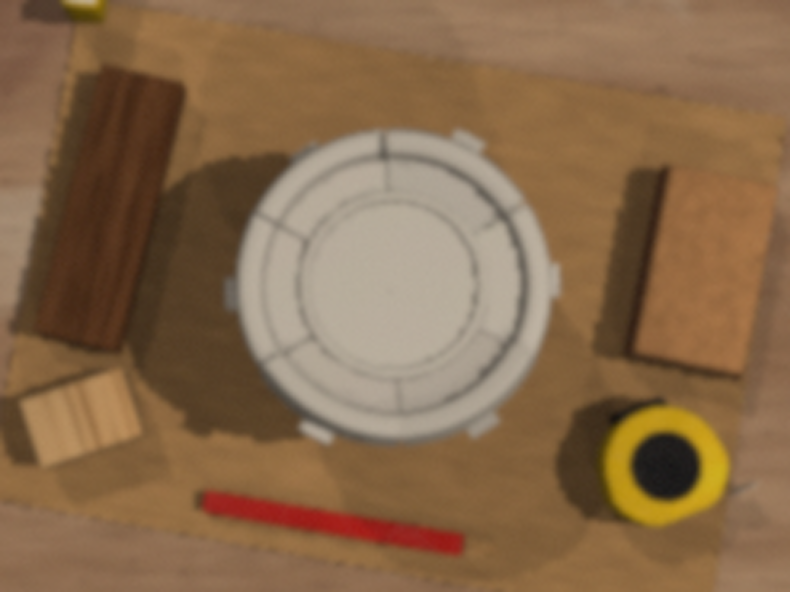

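View pics/scene0.png

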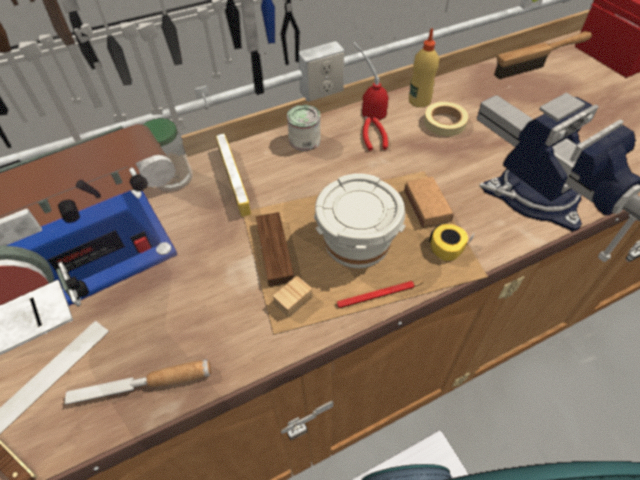

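```bash
cat > h.py <<'E'
from bench import robot
import numpy as np, cv2
from scipy.spatial.transform import Rotation as Ro
def ray(c,uv,z):
    p=robot.camera_params(c);R=cv2.Rodrigues(p['rvec'])[0];C=-R.T@p['tvec']
    d=R.T@np.linalg.inv(p['camera_matrix'])@np.array([*uv,1.]);return C+d*(z-C[2])/d[2]
def delta(xyz,ref=None):
    o=robot.get_obs();R=Ro.from_euler('xyz',o['ee_rot']).as_matrix()
    return R.T@(np.array(xyz)-o['tool_pos'])/0.1
E
python3 - <<'E'
from h import *
f=lambda x,y:(x/3.2+250,y/3.2+150)
print('inner centre',ray('top',f(391,284.5),.107),'lid centre',ray('top',f(395.5,285),.112))
for e in((383,135),(258,213),(258,362),(400,435),(527,350),(522,205)): print('seam',ray('top',f(*e),.113))
for e in ((394.3,271.8),(392.7,205.8),(333,241.8),(410,237.8),(352.8,271.4),(349.6,208.5)): print('sec',ray('top',e,.112))
S=[(331.4,192.5),(358.1,182.3),(331,226.7),(390.5,195.5),(392.3,222.6),(362.4,238.1)]
for e in S: print('scene',ray('scene',e,.112))
E
```

```text
inner centre [ 0.52666093 -0.22082326  0.107     ] lid centre [ 0.52584984 -0.22291639  0.112     ]
seam [ 0.6050277  -0.21684736  0.113     ]
seam [ 0.56382622 -0.15118946  0.113     ]
seam [ 0.48558636 -0.15124933  0.113     ]
seam [ 0.44778365 -0.22465686  0.113     ]
seam [ 0.49176381 -0.29060565  0.113     ]
seam [ 0.56765224 -0.28906417  0.113     ]
sec [ 0.47121588 -0.25679322  0.112     ]
sec [ 0.5819042  -0.25526862  0.112     ]
sec [ 0.5213576  -0.15517116  0.112     ]
sec [ 0.52786652 -0.2834536   0.112     ]
sec [ 0.47187255 -0.18808139  0.112     ]
sec [ 0.5775624 -0.1830413  0.112    ]
scene [ 0.58102565 -0.18827884  0.112     ]
scene [ 0.58153592 -0.24608016  0.112     ]
scene [ 0.50724936 -0.14975511  0.112     ]
scene [ 0.52379779 -0.2834093   0.112     ]
scene [ 0.46583639 -0.25184479  0.112     ]
scene [ 0.45945101 -0.18693612  0.112     ]
```

servo_tool --pt "-0.75 -0.82 0 0 0 0.8225 0" --pt "-0.75 -0.82 0 0 0 0.8225 0" --pt "-0.75 -0.82 0 0 0 0.8225 0" --pt "-0.75 -0.82 0 0 0 0.8225 0" --pt "-0.75 -0.82 0 0 0 0.8225 0" --pt "-0.75 -0.82 0 0 0 0.8225 0" --pt "-0.75 -0.82 0 0 0 0.8225 0" --pt "-0.75 -0.82 0 0 0 0.8225 0" --pt "-0.75 -0.82 0 0 0 0.8225 0" --pt "-0.75 -0.82 0 0 0 0.8225 0" --pt "-0.75 -0.82 0 0 0 0.8225 0" --pt "-0.75 -0.82 0 0 0 0.8225 0"

```text
time: 1.4
tool_pos: [0.2009, 0.4293, 0.2226]
ee_rot: [3.141, -0.0, 1.57]
wrist_force: [-0.5, -0.3, -0.2]
width: 0.0173
finger_force: 0.0
```

servo_tool --pt "-0.96 0.54 0 0 0 0 0" --pt "-0.96 0.54 0 0 0 0 0" --pt "-0.96 0.54 0 0 0 0 0"

```text
time: 1.65
tool_pos: [0.2555, 0.3313, 0.2225]
ee_rot: [3.141, 0.001, 1.573]
wrist_force: [1.1, 0.2, -0.9]
width: 0.0007
finger_force: 0.0
```

servo_tool --pt "-0.96 0.54 0 0 0 0 0" --pt "-0.96 0.54 0 0 0 0 0" --pt "-0.96 0.54 0 0 0 0 0"

```text
time: 1.9
tool_pos: [0.3098, 0.2347, 0.2227]
ee_rot: [3.14, 0.001, 1.571]
wrist_force: [-0.5, -0.0, -0.0]
width: 0.0004
finger_force: 0.0
```

servo_tool --pt "-0.96 0.54 0 0 0 0 0" --pt "-0.96 0.54 0 0 0 0 0" --pt "-0.96 0.54 0 0 0 0 0"

```text
time: 2.15
tool_pos: [0.3639, 0.1385, 0.2228]
ee_rot: [3.14, 0.001, 1.57]
wrist_force: [-0.0, 0.2, 0.4]
width: 0.0006
finger_force: 0.0
```

servo_tool --pt "-0.96 0.54 0 0 0 0 0" --pt "-0.96 0.54 0 0 0 0 0" --pt "-0.96 0.54 0 0 0 0 0"

```text
time: 2.4
tool_pos: [0.418, 0.0422, 0.2226]
ee_rot: [3.14, 0.001, 1.57]
wrist_force: [0.1, 0.8, -0.2]
width: 0.0005
finger_force: 0.0
```

servo_tool --pt "-0.96 0.54 0 0 0 0 0" --pt "-0.96 0.54 0 0 0 0 0" --pt "-0.96 0.54 0 0 0 0 0"

```text
time: 2.65
tool_pos: [0.472, -0.054, 0.2224]
ee_rot: [3.141, 0.001, 1.57]
wrist_force: [-0.3, -0.3, 0.4]
width: 0.0006
finger_force: 0.0
```

servo_tool --pt "-0.95 0.53 0 0 0 0 0" --pt "-0.95 0.53 0 0 0 0 0" --pt "-0.95 0.53 0 0 0 0 0" --pt "-0.95 0.53 0 0 0 0 0"

```text
time: 2.98
tool_pos: [0.5252, -0.1501, 0.2211]
ee_rot: [-3.141, 0.001, 1.567]
wrist_force: [-0.6, 1.2, 0.6]
width: 0.0004
finger_force: 0.0
```

servo_tool --pt "0.03 0 0.4 0 0 0 0" --pt "0.03 0 0.8 0 0 0 0" --pt "0.03 0 0.85 0 0 0 0" --pt "0.03 0 0.87 0 0 0 0" --pt "0.03 0 0.89 0 0 0 0" --pt "0.03 0 0.9 0 0 0 0" --pt "0.03 0 0.9 0 0 0 0"

```text
time: 3.57
tool_pos: [0.5255, -0.143, 0.1354]
ee_rot: [3.137, 0.002, 1.571]
wrist_force: [0.9, 0.1, 0.1]
width: 0.0002
finger_force: 0.0
```

servo_tool --pt "0 0 0.01 0 0 0 0" --pt "0 0 0.02 0 0 0 0" --pt "0 0 0.03 0 0 0 0" --pt "0 0 0.03 0 0 0 0"

```text
time: 3.9
tool_pos: [0.524, -0.1427, 0.1296]
ee_rot: [3.141, 0.0, 1.571]
wrist_force: [-0.6, -0.4, -0.3]
width: 0.0003
finger_force: 0.0
```

servo_tool --pt "0 0 0.01 0 0 0 0" --pt "0 0 0.02 0 0 0 0" --pt "0 0 0.025 0 0 0 0" --pt "0 0 0.025 0 0 0 0"

```text
time: 4.23
tool_pos: [0.524, -0.1427, 0.1273]
ee_rot: [3.141, -0.0, 1.571]
wrist_force: [-0.8, -0.1, 2.5]
width: 0.0004
finger_force: 0.9
```

servo_tool --pt "0 0 -0.2 0 0 0 0" --pt "-0.2 -0.3 -0.2 0 0 0 0" --pt "-0.43 -0.64 -0.2 0 0 0 0" --pt "-0.43 -0.64 -0.2 0 0 0 0" --pt "-0.43 -0.64 -0.08 0 0 0 0" --pt "-0.43 -0.64 -0.06 0 0 0 0" --pt "-0.43 -0.64 -0.05 0 0 0 0" --pt "-0.43 -0.64 -0.04 0 0 0 0" --pt "-0.43 -0.64 -0.03 0 0 0 0" --pt "-0.43 -0.64 -0.02 0 0 0 0" --pt "-0.43 -0.64 -0.01 0 0 0 0" --pt "-0.43 -0.64 0 0 0 0 0"

```text
time: 5.23
tool_pos: [0.4602, -0.1852, 0.1271]
ee_rot: [3.142, -0.001, 1.571]
wrist_force: [-0.9, 1.7, 6.0]
width: 0.0005
finger_force: 2.7
```

servo_tool --pt "0 0 -0.2 0 0 0 0" --pt "-0.3 0.02 -0.2 0 0 0 0" --pt "-0.75 0.02 -0.2 0 0 0 0" --pt "-0.75 0.02 -0.2 0 0 0 0" --pt "-0.75 0.02 -0.08 0 0 0 0" --pt "-0.75 0.02 -0.06 0 0 0 0" --pt "-0.75 0.02 -0.05 0 0 0 0" --pt "-0.75 0.02 -0.04 0 0 0 0" --pt "-0.75 0.02 -0.03 0 0 0 0" --pt "-0.75 0.02 -0.02 0 0 0 0" --pt "-0.75 0.02 -0.01 0 0 0 0" --pt "-0.75 0.02 0 0 0 0 0"

```text
time: 6.23
tool_pos: [0.4617, -0.2595, 0.1271]
ee_rot: [-3.141, -0.002, 1.572]
wrist_force: [-2.0, 2.5, 6.3]
width: 0.0002
finger_force: 3.1
```

servo_tool --pt "0 0 -0.2 0 0 0 0" --pt "-0.18 0.33 -0.2 0 0 0 0" --pt "-0.36 0.67 -0.2 0 0 0 0" --pt "-0.36 0.67 -0.2 0 0 0 0" --pt "-0.36 0.67 -0.08 0 0 0 0" --pt "-0.36 0.67 -0.06 0 0 0 0" --pt "-0.36 0.67 -0.05 0 0 0 0" --pt "-0.36 0.67 -0.04 0 0 0 0" --pt "-0.36 0.67 -0.03 0 0 0 0" --pt "-0.36 0.67 -0.02 0 0 0 0" --pt "-0.36 0.67 -0.01 0 0 0 0" --pt "-0.36 0.67 0 0 0 0 0"

```text
time: 7.23
tool_pos: [0.5289, -0.2967, 0.1275]
ee_rot: [3.141, 0.001, 1.571]
wrist_force: [0.0, -1.0, 0.3]
width: 0.0004
finger_force: 0.0
```

servo_tool --pt "0 0 -0.2 0 0 0 0" --pt "0.2 0.32 -0.2 0 0 0 0" --pt "0.4 0.64 -0.2 0 0 0 0" --pt "0.4 0.64 -0.2 0 0 0 0" --pt "0.4 0.64 -0.08 0 0 0 0" --pt "0.4 0.64 -0.06 0 0 0 0" --pt "0.4 0.64 -0.05 0 0 0 0" --pt "0.4 0.64 -0.04 0 0 0 0" --pt "0.4 0.64 -0.03 0 0 0 0" --pt "0.4 0.64 -0.02 0 0 0 0" --pt "0.4 0.64 -0.01 0 0 0 0" --pt "0.4 0.64 0 0 0 0 0"

```text
time: 8.23
tool_pos: [0.5914, -0.2571, 0.1271]
ee_rot: [-3.139, -0.0, 1.57]
wrist_force: [-3.0, 1.8, 8.1]
width: 0.0005
finger_force: 3.9
```

servo_tool --pt "0 0 -0.2 0 0 0 0" --pt "0.35 -0.02 -0.2 0 0 0 0" --pt "0.75 -0.02 -0.2 0 0 0 0" --pt "0.75 -0.02 -0.2 0 0 0 0" --pt "0.75 -0.02 -0.08 0 0 0 0" --pt "0.75 -0.02 -0.06 0 0 0 0" --pt "0.75 -0.02 -0.05 0 0 0 0" --pt "0.75 -0.02 -0.04 0 0 0 0" --pt "0.75 -0.02 -0.03 0 0 0 0" --pt "0.75 -0.02 -0.02 0 0 0 0" --pt "0.75 -0.02 -0.01 0 0 0 0" --pt "0.75 -0.02 0 0 0 0 0"

```text
time: 9.23
tool_pos: [0.591, -0.1821, 0.1272]
ee_rot: [3.141, 0.0, 1.57]
wrist_force: [-0.4, -0.8, 5.3]
width: 0.0004
finger_force: 2.8
```

servo_tool --pt "0 0 -0.4 0 0 0 0" --pt "0 0 -0.8 0 0 0 0" --pt "0.95 -0.4 -0.95 0 0 0 0" --pt "0.95 -0.4 -0.95 0 0 0 0" --pt "0.95 -0.4 -0.95 0 0 0 0" --pt "0.95 -0.4 -0.95 0 0 0 0"

```text
time: 9.73
tool_pos: [0.5504, -0.0833, 0.2245]
ee_rot: [3.138, -0.001, 1.575]
wrist_force: [0.6, -1.4, 0.7]
width: 0.0006
finger_force: 0.0
```

servo_tool --pt "0.95 -0.4 0 0 0 0 0" --pt "0.95 -0.4 0 0 0 0 0" --pt "0.95 -0.4 0 0 0 0 0" --pt "0.95 -0.4 0 0 0 0 0"

```text
time: 10.07
tool_pos: [0.51, 0.0109, 0.2223]
ee_rot: [3.141, -0.001, 1.575]
wrist_force: [0.3, -0.6, 0.4]
width: 0.0007
finger_force: 0.0
```

servo_tool --pt "0.95 -0.4 0 0 0 0 0" --pt "0.95 -0.4 0 0 0 0 0" --pt "0.95 -0.4 0 0 0 0 0" --pt "0.95 -0.4 0 0 0 0 0"

```text
time: 10.4
tool_pos: [0.4705, 0.1051, 0.2221]
ee_rot: [3.141, -0.001, 1.574]
wrist_force: [0.1, 0.6, -0.1]
width: 0.0005
finger_force: 0.0
```

Run:
```python
from h import *
i=robot.snapshot('top')[:,:,::-1]; j=robot.snapshot('scene')[:,:,::-1]
a=cv2.imread('pics/scene0.png')
r=lambda m,y,x,h,w:cv2.resize(m[y:y+h,x:x+w],(390,int(390*h/w)),interpolation=cv2.INTER_CUBIC)
t=cv2.imread('pics/top0.png')
cv2.imwrite('pics/cmp.png',np.vstack([np.hstack([r(t,185,315,90,117),r(i,185,315,90,117)]),np.hstack([r(a,165,305,80,110),r(j,165,305,80,110)])]))
for c in('top','scene'): print(robot.find_in('tub',c)[:1])
```

```text
[{'extent': [372.4, 240.2, 100.9, 101.0], 'conf': 0.91}]
[{'extent': [365.4, 216.4, 74.9, 79.5], 'conf': 0.63}]
```

View pics/cmp.png

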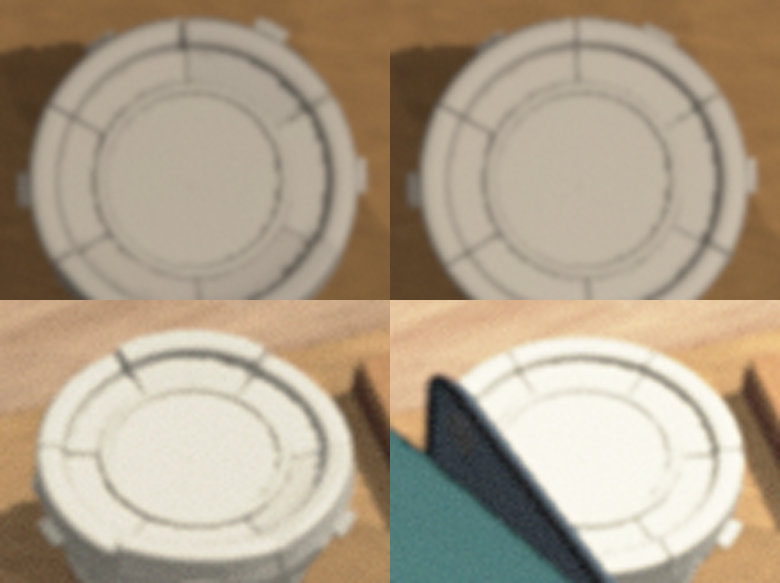

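servo_tool --pt "-1 0.15 0 0 0 0 0" --pt "-1 0.15 0 0 0 0 0" --pt "-1 0.15 0 0 0 0 0"

```text
time: 10.85
tool_pos: [0.4867, -0.0017, 0.2216]
ee_rot: [-3.141, 0.003, 1.566]
wrist_force: [0.3, 0.5, 0.2]
width: 0.0005
finger_force: 0.0
```

servo_tool --pt "-1 0.15 0 0 0 0 0" --pt "-1 0.15 0 0 0 0 0" --pt "-1 0.15 0 0 0 0 0"

```text
time: 11.1
tool_pos: [0.5011, -0.103, 0.2215]
ee_rot: [-3.141, 0.003, 1.565]
wrist_force: [-0.3, 1.2, -0.7]
width: 0.0003
finger_force: 0.0
```

servo_tool --pt "-1 0.15 0 0 0 0 0" --pt "-1 0.15 0 0 0 0 0" --pt "-1 0.15 0 0 0 0 0"

```text
time: 11.35
tool_pos: [0.5155, -0.2034, 0.2211]
ee_rot: [-3.141, 0.002, 1.564]
wrist_force: [0.1, -0.2, 0.5]
width: 0.0006
finger_force: 0.0
```

servo_tool --pt "-1 0.15 0 0 0 0 0" --pt "-1 0.15 0 0 0 0 0" --pt "-1 0.15 0 0 0 0 0"

```text
time: 11.6
tool_pos: [0.5298, -0.3036, 0.2206]
ee_rot: [-3.14, 0.002, 1.564]
wrist_force: [0.2, 0.3, 0.4]
width: 0.0006
finger_force: 0.0
```

servo_tool --pt "0 0 0.4 0 0 0 0" --pt "0 0 0.8 0 0 0 0" --pt "0 0 0.9 0 0 0 0" --pt "0 0 0.92 0 0 0 0" --pt "0 0 0.94 0 0 0 0" --pt "0 0 0.95 0 0 0 0" --pt "0 0 0.955 0 0 0 0" --pt "0 0 0.955 0 0 0 0"

```text
time: 12.27
tool_pos: [0.5311, -0.2974, 0.1273]
ee_rot: [3.141, 0.001, 1.57]
wrist_force: [-1.1, -0.8, 1.0]
width: 0.0006
finger_force: 0.6
```

servo_tool --pt "0 0 0.005 0 0 0 0" --pt "0 0 0.01 0 0 0 0" --pt "0 0 0.01 0 0 0 0"

```text
time: 12.52
tool_pos: [0.5311, -0.2973, 0.1272]
ee_rot: [3.14, 0.002, 1.571]
wrist_force: [-1.6, -1.3, 5.4]
width: 0.0003
finger_force: 2.6
```

servo_tool --pt "0 0 -0.4 0 0 0 0" --pt "0 0 -0.8 0 0 0 0" --pt "0 -0.3 -0.95 0 0 0 0" --pt "0.9 -0.8 -0.95 0 0 0 0" --pt "0.9 -0.8 -0.95 0 0 0 0" --pt "0.9 -0.8 -0.95 0 0 0 0" --pt "0.9 -0.8 -0.95 0 0 0 0"

```text
time: 13.1
tool_pos: [0.4497, -0.2033, 0.2213]
ee_rot: [3.14, -0.001, 1.574]
wrist_force: [0.7, 0.8, 0.7]
width: 0.0006
finger_force: 0.0
```

servo_tool --pt "0.9 -0.9 0 0 0 0 0" --pt "0.9 -0.9 0 0 0 0 0" --pt "0.9 -0.9 0 0 0 0 0" --pt "0.9 -0.9 0 0 0 0 0"

```text
time: 13.43
tool_pos: [0.3577, -0.1133, 0.2201]
ee_rot: [-3.141, -0.002, 1.574]
wrist_force: [0.4, 0.2, -0.4]
width: 0.0006
finger_force: 0.0
```

servo_tool --pt "0.9 0 0 0 0 0 0" --pt "0.9 0 0 0 0 0 0" --pt "0.9 0 0 0 0 0 0" --pt "0.9 0 0 0 0 0 0"

```text
time: 13.77
tool_pos: [0.3617, -0.0252, 0.2208]
ee_rot: [3.14, -0.0, 1.576]
wrist_force: [-0.1, -0.0, 0.5]
width: 0.0003
finger_force: 0.0
```

servo_tool --pt "0.9 0 0 0 0 0 0" --pt "0.9 0 0 0 0 0 0" --pt "0.9 0 0 0 0 0 0" --pt "0.9 0 0 0 0 0 0"

```text
time: 14.1
tool_pos: [0.3617, 0.0639, 0.2204]
ee_rot: [-3.141, 0.0, 1.574]
wrist_force: [-0.6, -0.2, 0.5]
width: 0.0007
finger_force: 0.0
```

servo_tool --pt "0.9 0 0 0 0 0 0" --pt "0.9 0 0 0 0 0 0" --pt "0.9 0 0 0 0 0 0" --pt "0.9 0 0 0 0 0 0"

```text
time: 14.43
tool_pos: [0.3618, 0.1532, 0.2202]
ee_rot: [-3.141, 0.001, 1.573]
wrist_force: [0.6, -0.1, -0.2]
width: 0.0008
finger_force: 0.0
```

Run:
```python
from h import *
i=robot.snapshot('top')[:,:,::-1]; j=robot.snapshot('scene')[:,:,::-1]
f=lambda m,y,x:cv2.resize(m[y:y+110,x:x+120],(390,358),interpolation=cv2.INTER_CUBIC)
cv2.imwrite('pics/fin.png',np.hstack([f(i,185,315),f(j,165,300)]))
```

```text
(no output)
```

View pics/fin.png

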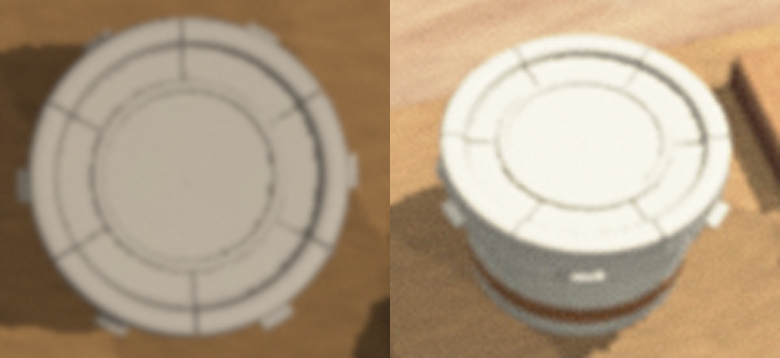

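The lid is even and flush all round: rim steps at the seams are gone, the tub is upright in place at top-view pixel (372, 240), and the hand is clear.

```bash
python3 -c "
from bench import robot
print(robot.close_job())"
```

```text
the job is handed in; nothing more can be done
None
```

I pressed all six lid sections: each met its hard stop at the home height with 2.5–8 N, the final pictures show the rim flush and the tub upright in place, and I handed in the job with the hand clear at about 14.5 s; no verdict came back.

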